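Swing a coped foam core into line and cam it tight

TASK

Set the long pink foam core ready for casting: bring its hollowed end home on the heel post, swing the core about that post until its side lies against the side stop, then turn the wooden cam lever clockwise until it grips the core tight, endwise against the heel post, and let go. The foam dents, so push gently and stop when you feel it meet the post, the stop or the cam rather than forcing it, and leave the other things on the bed where they lie.

Things in the scene. Friction and masses are not known exactly. Their poses are not given: they have to be found in the camera images.
- bed: Casting bed: black film-faced plywood panel, 360 x 640 mm, 18 mm thick, fixed flat on the table. Origin under the heel post's axis, at table height. Its y axis runs along the line in which the core must finally lie, from the cam to the heel post; its x axis points across that line to the side stop, away from the robot. The panel spans x -190 to +170, y -450 to +190 mm.
- heel_post: Fixed turned wooden post on the bed, round, 55 mm tall: 50 mm diameter for its lower 20 mm, then tapering to 42 mm. The core's hollowed end fits on it and the core pivots about it. Origin on its axis, at the bed's top. The cam clamp stands on the other end of the core's line.
- side_stop: Fixed turned wooden post of the same shape and size as the heel post, 70 mm along the bed's x and 205 mm along its -y from the heel post, close to the cam. The core's flank (its +x side) must end up touching it. Origin on its axis, at the bed's top. A third such post stands loose on the bed (spare_stop).
- core: Long pink foam core, loose on the bed, 90 mm wide (too wide for most grippers: push it), 60 tall, 0.34 to 0.59 kg, 1.5 to 4.5 N to slide. Its heel end is hollowed through its full height by a half-round cope 54 mm across, 25 deep, between 18 mm wide horns; the toe is square. Origin on the underside, at the post's axis when home. y points from toe to heel, x to the flank that meets the stop.
- core_heel (a point): Point of the core that lies on the heel post's axis when the heel is home: on the middle line, level with the tips of the horns, 30 mm above the bed. It starts 30 to 72 mm from the post, with the toe swung 0.40 to 0.55 rad from the line towards the robot. If the post meets a horn off centre, an endwise push hangs up there: shift the core sideways first.
- core_toe (a point): Middle of the core's square toe face, 250 mm from core_heel, 30 mm above the bed.
- core_centre (a point): Middle of the core, 125 mm from core_heel, 30 mm above the bed; the flanks are 45 mm either side of the middle line. The centre of mass is some 13 mm nearer the toe: a push on a flank there slides the core without turning it much.
- core_flank (a point): Point on the core's +x flank, 205 mm from core_heel towards the toe, 30 mm above the bed: it faces the side stop, and in line it is 25 mm from that stop's axis.
- cam: Eccentric beech cam beyond the toe: disc 60 mm wide, 32 tall, centred 12 mm off its upright pivot bolt, with a lever. Origin on the pivot, 25 mm above the table. From open (lever about along the bed's -y, 8 to 13 mm free between disc and toe in line) it turns clockwise seen from above and binds on the toe after 0.7 to 1.2 rad, the lever then swung to the robot. It stays where left.
- cam_handle (a point): Grip point of the lever, 85 mm from the pivot, 40 mm above the table: a bar 24 mm wide, 26 tall, its underside 7 to 9 mm above the bed, ending in an upright round knob of 28 mm, 105 mm from the pivot. Free turning takes about 2 N here; when the cam binds the force rises steeply, and 8 to 12 N here clamps well.
- spare_stop: Loose turned post, 50 mm diameter, 55 mm tall, on the far left part of the bed; not used. Origin under its centre.
- offcut_a: Short pink foam offcut, 70 x 110 x 50 mm, on the bed's left part beyond the heel post; not used. Origin under its centre.
- brush: Flat paint brush, 160 mm long, lying on the far edge of the bed; not used.

How it is judged:
On the way:
1. the hollowed end is home on the heel post while the core still lies askew (horizontal distance between core_heel and heel_post below 0.008 m and angle between the y axis of core and the y axis of bed, either way round above 0.1 rad), for 0.1 s.
At the end, for the whole second after the job is handed in: the heel is home on the heel post (core_heel within 5 mm of its axis); the core's flank lies against the side stop (gap under 2 mm); the cam and the heel post each press on the core with over 5 N; the core is at rest (horizontal distance between core_heel and heel_post below 0.005 m and x of core_flank in the frame of bed above 0.043 m and contact force between core and cam above 5 N and contact force between core and heel_post above 5 N and linear speed of core below 0.01 m/s); the robot touches nothing.
It fails at once if the foam is dented: the fingers press on the core with more than 40 N (contact force between the fingers and core above 40 N).
It fails at once if the foam is crushed: the cam presses on the core with more than 80 N (contact force between cam and core above 80 N).
It fails at once if another thing on the bed is moved by more than 20 mm (distance of any of spare_stop, offcut_a, brush from where it was at the start of the episode above 0.02 m).
It also fails if it takes over 72 s, if anything falls off the work surface, if the arm or the gripper's body presses on something with over 40 N, if the wrist force passes 120 N, or if a joint passes its speed limit or range.

ROBOT

A 6-joint arm with a two-finger parallel gripper is mounted at the origin on the work surface. World frame = base frame: x ahead of the robot, y to its left, z up, the work surface at z = 0. Lengths are in m, angles in rad, forces in N, time in s.
With the tool pointing down it reaches from about 0.35 to 0.975 m from the base axis. Payload 4.9 kg.
Tool frame: the origin (TCP) lies at the very end of the fingers, on their centre line; the grasp point (between the pads) lies 19 mm behind it (manip.grip_depth is the distance from the TCP to the grasp point, in m); z points along the fingers, x is the direction in which the jaws open and shut, and the axes are right-handed (so a half turn about z gives the same grasp; the last joint's range is limited). The gripper opens to 85 mm and grips with 20 to 120 N. Pads are 22 mm wide; open, the fingers measure 114 mm over their backs; the gripper's body (76 mm by 85 mm) begins 54 mm behind the grasp point. The pads swing forward as they close: fully open they stand 13 mm farther back than shut.
Start: joints at [1.18, 0.053, 1.613, -0, 1.476, -0.119], TCP at [0.168, 0.602, 0.231] pointing down, gripper open.
Joint ranges: [-3.01, 3.01], [-1.01, 2.22], [0.06, 2.58], [-1.02, 4.17], [0.09, 2.62], [-3.14, 3.14]. Speed limits (rad/s): [2.57, 2.57, 3.14, 3.14, 3.14, 3.14].

INTERFACE

Orientations are given as a unit quaternion [w, x, y, z].
In Python, from plant import manip gives the robot as it stands. The module is installed in compiled form; this text tells all that it offers.
- The arm moves only by the shell command python3 -m crank 'ROWS' [OPENING]. ROWS is JSON, a list of rows, each a list of 4 numbers: the shift along the tool's x, y, z in cm, then the turn about the tool's z in units of 6 degrees (1.0 is 6 degrees). A call has 1 to 10 rows; each row shifts and turns the commanded pose from where the row before left it, along the tool's axes as they then stand; what a row does not reach is not made up. A row lasts 1/12 s, in which the tool goes at most 41.7 mm and 7.16 degrees, less where a joint would pass 70% of its speed; a pose out of reach is approached as far as the arm can. A call with a gripper value outside its range is refused whole. OPENING is the opening, from 0 (shut) to 1 (fully open), set as the call begins (- or left out, the last holds). The fingers move at their own pace and stop on an object; the grip force is fixed at half the most. Time passes only in rows, so rows that do not move let the fingers close. It gives the time, the measured TCP pose, the force and the opening at its end, in the units of the state.
- manip.state(): the state, without advancing time (a new reading comes with each control period).
- manip.grab_frame(name): name is "side" or "top"; returns a dict with "img" (384x512x3 uint8, red, green, blue), "intrinsics" (3x3 intrinsics, pixels), "D" ([k1, k2, p1, p2, k3] as OpenCV has them; the pictures are not rectified), "position" and "orientation" of the camera in the world. Camera axes: x right, y up, looking along -z (the intrinsics and any distortion apply to the point x, -y, -z); pixel columns grow to the right and rows downward; lengths in m; the calibration is good to about 2 mm. A picture is of the moment at which its call begins. There is no depth.
- manip.job_done(): hands the job in, once; it reports no verdict.
The state is a dict: "time": time; "joint_pos": joint angles; "joint_vel": joint speeds; "joint_efforts": joint torques, N m; "tool_pos": TCP position; "tool_rot": TCP orientation; "contact_force": force on the tool from outside, world axes, zero at the start; "ft_torque": the same for the moment, N m; "gripper_width": opening from 0.0 (shut) to 1.0 (fully open).
Only numpy, scipy, OpenCV 4.12 (cv2) and the standard library are available. Lean on these libraries where they do the work, as an engineer would, in place of code of your own. Each camera call takes 0.05 s, during which the arm holds its last target.

## Working session

There is one attempt and no reset: what is moved stays moved. The work goes in short steps, Python scripts to look and compute and a shell command to move; the robot and the scene stay as the last step left them, time stands still between calls to the robot, and variables do not carry over. Pictures are saved under pics/ and viewed, and the job is handed in when it is done.

```bash
mkdir -p pics; cat > h.py <<'E'
import numpy as np, cv2
from plant import manip
from scipy.spatial.transform import Rotation as R
def grab(name,fn=None):
    f=manip.grab_frame(name)
    if fn: cv2.imwrite('pics/'+fn,cv2.cvtColor(f['img'],cv2.COLOR_RGB2BGR))
    return f
def rot(q): return R.from_quat([q[1],q[2],q[3],q[0]]).as_matrix()
def pix2w(f,pts,z):
    pts=np.array(pts,float).reshape(-1,1,2)
    u=cv2.undistortPoints(pts,np.array(f['intrinsics']),np.array(f['D'])).reshape(-1,2)
    Rm=rot(f['orientation']);p=np.array(f['position'])
    d=np.c_[u[:,0],-u[:,1],-np.ones(len(u))]@Rm.T
    z=np.broadcast_to(z,len(u))
    return p+d*((z-p[2])/d[:,2])[:,None]
def w2pix(f,P):
    P=np.atleast_2d(np.array(P,float));Rm=rot(f['orientation']);c=(P-np.array(f['position']))@Rm
    c=c*[1,-1,-1]
    o,_=cv2.projectPoints(c,np.zeros(3),np.zeros(3),np.array(f['intrinsics']),np.array(f['D']))
    return o.reshape(-1,2)
E
python3 - <<'E'
from h import *
s=manip.state();print(s)
for n in('top','side'):
    f=grab(n,n+'0.png');print(n,f['position'],f['orientation'],f['intrinsics'],f['D'])
E
```

```text
{'time': 0.0, 'joint_pos': array([ 1.18001514e+00,  5.33446549e-02,  1.61431661e+00,  1.47699323e-05,
        1.47597092e+00, -1.19023865e-01]), 'joint_vel': array([-0.00077733, -0.00140245, -0.00123335, -0.00116103, -0.00052968,
        0.00029956]), 'joint_efforts': array([-2.16431697e-03, -3.93698859e+01, -3.70167696e+01, -2.57779102e-04,
        7.29837062e-03,  5.93816569e-07]), 'tool_pos': array([0.16753598, 0.60147895, 0.23005707]), 'tool_rot': array([ 5.09620929e-04,  7.96374512e-01,  6.04802940e-01, -8.83324884e-04]), 'contact_force': array([0.07136666, 0.04813679, 0.67350701]), 'ft_torque': array([-0.02491351,  0.00273868, -0.0086873 ]), 'gripper_width': 1.0001927593739282}
top [0.41579155 0.08268557 1.07532472] [-0.70220256 -0.07468921  0.05313549  0.70605219] [[446.95718543   0.         254.15228019]
 [  0.         446.95718543 190.16893782]
 [  0.           0.           1.        ]] [-0.11114403  0.          0.          0.          0.        ]
side [ 0.51147561 -0.68216138  0.84025388] [ 0.92222235  0.38093927 -0.02524223 -0.06127016] [[476.04177771   0.         248.77346629]
 [  0.         476.04177771 184.15946496]
 [  0.           0.           1.        ]] [-0.04437176  0.          0.          0.          0.        ]
```

```bash
python3 -c "
print(open('h.py').read()[:0])"
```

```text
(no output)
```

View pics/top0.png

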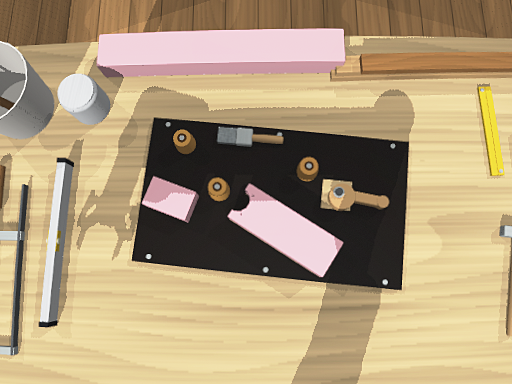

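View pics/side0.png

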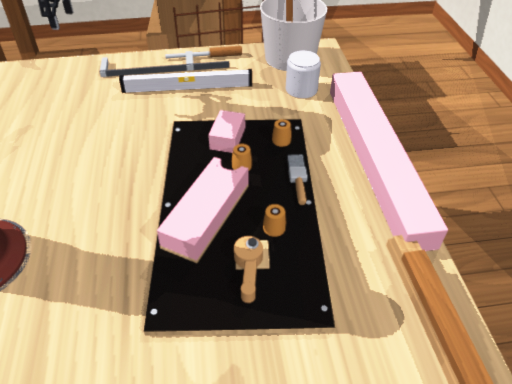

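The top view shows the heel post near px (218,187), the side stop at (308,166), the cam at (338,194) with its lever pointing right, and the core askew with its cope at about (240,198) and its toe at (333,258). I'll enlarge the view to measure it.

```bash
python3 - <<'E'
from h import *
im=cv2.imread('pics/top0.png')
c=im[100:300,125:415];cv2.imwrite('pics/top0z.png',cv2.resize(c,(0,0),fx=2.75,fy=2.75,interpolation=cv2.INTER_CUBIC))
f=grab('top')
# bed corners at z=.018
print(pix2w(f,[[153,118],[408,142],[402,289],[133,261]],.018))
hsv=cv2.cvtColor(im,cv2.COLOR_BGR2HSV)
m=cv2.inRange(im[...,:],(0,0,0),(45,45,45))
m[:100]=0
n,l,st,ce=cv2.connectedComponentsWithStats(m)
print(st[1:][st[1:,4]>500])
E
```

```text
[[ 0.79650037  0.3693699   0.018     ]
 [ 0.72700489 -0.26489449  0.018     ]
 [ 0.37248714 -0.22923595  0.018     ]
 [ 0.44020722  0.40420176  0.018     ]]
[[  132   118   276   171 28393]]
```

View pics/top0z.png

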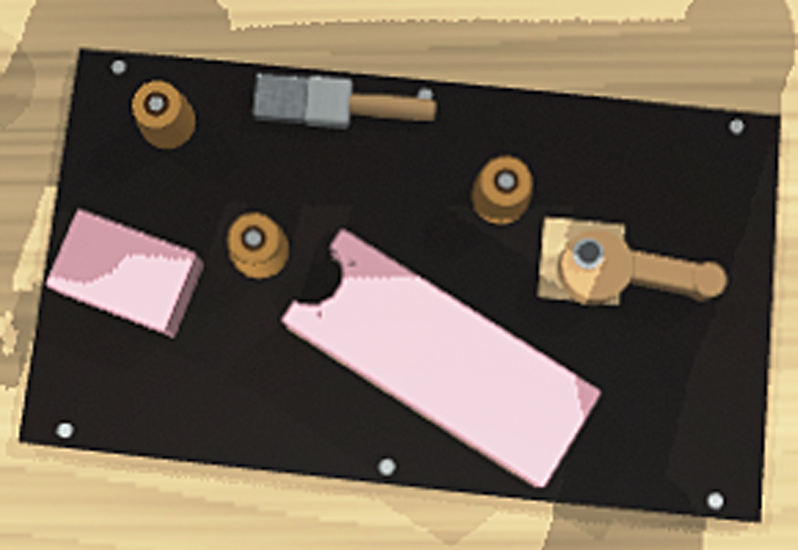

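```bash
cat >> h.py <<'E'
def fit(local,world):
    local=np.array(local);world=np.array(world)[:,:2]
    lc=local.mean(0);wc=world.mean(0);H=(local-lc).T@(world-wc)
    a=np.arctan2(H[0,1]-H[1,0],H[0,0]+H[1,1]);c,s=np.cos(a),np.sin(a);M=np.array([[c,-s],[s,c]])
    t=wc-M@lc;return a,t,world-(local@M.T+t)
def z2p(p,s=2.75,o=(125,100)): return np.array(p,float)/s+np.array(o)
E
python3 - <<'E'
from h import *
f=grab('top')
w=pix2w(f,z2p([[80,48],[780,115],[762,522],[20,440]]),.018)
a,t,r=fit([[.17,.19],[.17,-.45],[-.19,-.45],[-.19,.19]],w);print('bed',a,t,r*1e3)
posts=pix2w(f,z2p([[254,238],[506,181],[156,104]]),.073);print(posts)
M=np.array([[np.cos(a),-np.sin(a)],[np.sin(a),np.cos(a)]])
print('posts in bed',(posts[:,:2]-t)@M)
d=posts[0]-posts[1]
print('angle from posts',np.arctan2(d[1],d[0])-np.arctan2(.205,-.07))
cw=pix2w(f,z2p([[343,229],[283,320],[601,390],[543,488]]),.078)
ac,tc,r=fit([[.045,0],[-.045,0],[.045,-.25],[-.045,-.25]],cw);print('core',ac,tc,r*1e3,'in bed',(tc-t)@M, ac-a)
cm=pix2w(f,z2p([[590,253],[710,279]]),[.055,.06]);print('cam',cm,(cm[:,:2]-t)@M)
o=pix2w(f,z2p([[80,209],[196,255],[170,330],[48,285]]),.068);print('offcut',(o[:,:2]-t)@M)
E
```

```text
bed -0.11066042595838856 [0.60892532 0.19730269] [[-0.97997665 -0.73393721]
 [-0.72356773  2.19281447]
 [ 0.2081284  -0.40452624]
 [ 1.49541598 -1.05435102]]
[[ 0.60853194  0.19746111  0.073     ]
 [ 0.65526538 -0.01320864  0.073     ]
 [ 0.72607761  0.28334913  0.073     ]]
posts in bed [[-4.08471276e-04  1.14010160e-04]
 [ 6.93043765e-02 -2.04106162e-01]
 [ 1.06933207e-01  9.84578014e-02]]
angle from posts -0.11075194947655898
core -0.5752512586756109 [0.57702441 0.14820225] [[-0.26451241 -0.70792424]
 [-0.2527566  -0.44223534]
 [ 1.38462661  0.61635386]
 [-0.8673576   0.53380572]] in bed [-0.02628339 -0.05232308] -0.46459083271722235
cam [[ 0.59673005 -0.08414967  0.055     ]
 [ 0.57290238 -0.18342462  0.06      ]] [[ 0.01896144 -0.28107761]
 [ 0.00624291 -0.38237673]]
offcut [[ 0.01026794  0.1517631 ]
 [-0.01887441  0.04758714]
 [-0.08380182  0.06101321]
 [-0.05721117  0.16938529]]
```

```bash
cat >> h.py <<'E'
BA=-0.1107;BT=np.array([.6087,.1974]);BM=np.array([[np.cos(BA),-np.sin(BA)],[np.sin(BA),np.cos(BA)]])
def b2w(p): return BM@np.array(p)+BT
def w2b(p): return (np.array(p)[:2]-BT)@BM
def need(target,yaw=None):
    "target xyz world, yaw = tool x axis angle in world; prints tool-frame cm and turn units"
    s=manip.state();Rm=rot(s['tool_rot']);d=(np.array(target)-s['tool_pos'])@Rm*100
    a=np.arctan2(Rm[1,0],Rm[0,0])
    u=None if yaw is None else -((yaw-a+np.pi)%(2*np.pi)-np.pi)/np.radians(6)
    print('pos',s['tool_pos'].round(4),'yaw',a.round(4),'bed',w2b(s['tool_pos']).round(4),'need cm',d.round(2),'turn',u,'F',s['contact_force'].round(2),'j6',s['joint_pos'][5].round(2),'t',s['time'])
E
python3 -m crank '[[0,0,0,1],[0,0,0,1],[0,0,0,1],[0,0,0,1],[0,0,0,1],[0,0,0,1],[0,0,0,1],[0,0,0,1],[0,0,0,1],[0,0,0,1]]' 0.5
python3 -m crank '[[0,0,0,1],[0,0,0,1],[0,0,0,1],[0,0,0,1],[0,0,0,1],[0,0,0,1],[0,0,0,1],[0,0,0,0.9],[0,0,0,0]]'
python3 -c "
from h import *
need([.47,.27,.23],-.575)"
```

```text
time: 1.03
tool_pos: [0.1677, 0.6019, 0.231]
tool_rot: [0.0, 0.992, 0.123, -0.0]
contact_force: [0.7, 0.3, -0.0]
gripper_width: 0.502
time: 1.78
tool_pos: [0.1677, 0.6019, 0.231]
tool_rot: [0.0, 0.959, -0.285, -0.0]
contact_force: [0.2, -0.1, -0.9]
gripper_width: 0.498
pos [0.1677 0.6019 0.231 ] yaw -0.577 bed [-0.483   0.3533] need cm [43.44 11.33  0.11] turn -0.019192070260150646 F [ 0.2  -0.11 -0.9 ] j6 1.76 t 1.7833
```

```bash

python3 -m crank '[[3.62,0.94,0,0],[3.62,0.94,0,0],[3.62,0.94,0,0],[3.62,0.94,0,0],[3.62,0.94,0,0],[3.62,0.94,0,0],[3.62,0.94,0,0],[3.62,0.94,0,0],[3.62,0.94,0,0],[3.62,0.94,0,0]]'
python3 -m crank '[[3.62,0.94,0,0],[3.62,0.94,0,0],[0,0,0,0]]'
python3 -c "
from h import *
c=np.array([.577,.1482]);y=np.array([.544,.839]);t=c-y*.25
need([*(t-y*.035),.1],-.575)"
```

```text
time: 2.62
tool_pos: [0.4212, 0.3246, 0.2314]
tool_rot: [-0.0, 0.959, -0.282, 0.0]
contact_force: [0.6, 1.1, -0.1]
gripper_width: 0.502
time: 2.87
tool_pos: [0.4742, 0.2666, 0.2313]
tool_rot: [0.001, 0.958, -0.286, 0.001]
contact_force: [-0.9, -0.3, 0.8]
gripper_width: 0.505
pos [0.4742 0.2666 0.2313] yaw -0.5793 bed [-0.1413  0.0539] need cm [15.17 32.77 13.19] turn -0.041310924866239225 F [-0.94 -0.26  0.75] j6 0.96 t 2.8667
```

```bash

python3 -m crank '[[1.52,3.28,0,0],[1.52,3.28,0,0],[1.52,3.28,0,0],[1.52,3.28,0,0],[1.52,3.28,0,0],[1.52,3.28,0,0],[1.52,3.28,0,0],[1.52,3.28,0,0],[1.52,3.28,0,0],[1.52,3.28,0,0]]'
python3 -m crank '[[0,0,3,0],[0,0,3,0],[0,0,3,0],[0,0,3,0],[0,0,1.2,0],[0,0,0,0],[0,0,0,0]]'
python3 -c "
from h import *
c=np.array([.577,.1482]);y=np.array([.544,.839]);t=c-y*.25
need([*(t-y*.035),.038],-.575)
grab('top','t1.png');grab('side','s1.png')"
```

```text
time: 3.7
tool_pos: [0.4192, -0.0881, 0.2314]
tool_rot: [-0.0, 0.959, -0.282, 0.0]
contact_force: [0.6, 0.6, 0.5]
gripper_width: 0.498
time: 4.28
tool_pos: [0.4194, -0.0865, 0.0989]
tool_rot: [-0.0, 0.959, -0.283, -0.001]
contact_force: [-0.6, -0.1, 0.4]
gripper_width: 0.496
pos [ 0.4194 -0.0865  0.0989] yaw -0.5738 bed [-0.1568 -0.303 ] need cm [0.47 0.23 6.08] turn 0.011076241946593115 F [-0.61 -0.08  0.4 ] j6 0.2 t 4.2833
```

View pics/s1.png

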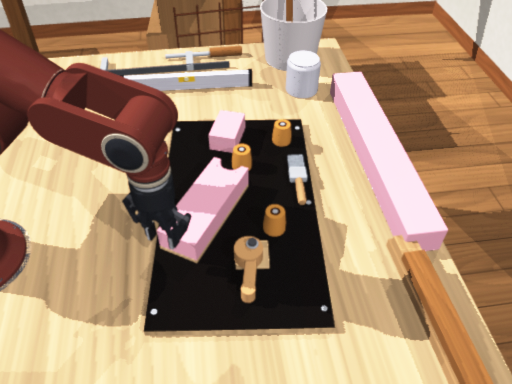

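View pics/t1.png

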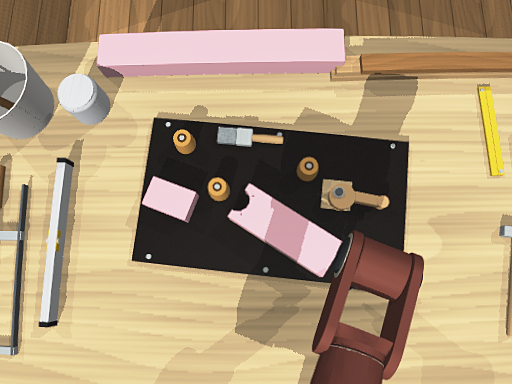

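```bash

python3 -m crank '[[0.47,0.3,0,0],[0,0,2,0],[0,0,2,0],[0,0,2.1,0],[0,0,0,0],[0,0,0,0]]'
python3 -m crank '[[0,-0.5,0,0],[0,-0.5,0,0],[0,-0.5,0,0],[0,-0.4,0,0]]'
python3 -m crank '[[0,-0.3,0,0],[0,-0.3,0,0]]'
python3 -m crank '[[0,-0.3,0,0],[0,-0.3,0,0]]'
python3 -c "
from h import *
need([.441,-.0616,.038],-.575)"
```

```text
time: 4.88
tool_pos: [0.4221, -0.0921, 0.0386]
tool_rot: [-0.0, 0.959, -0.284, -0.0]
contact_force: [0.2, -0.2, 1.1]
gripper_width: 0.503
time: 5.22
tool_pos: [0.4338, -0.0758, 0.0396]
tool_rot: [0.0, 0.959, -0.284, 0.001]
contact_force: [0.3, -0.7, 0.1]
gripper_width: 0.5
time: 5.38
tool_pos: [0.4363, -0.0706, 0.0387]
tool_rot: [0.0, 0.959, -0.284, 0.0]
contact_force: [0.4, 0.3, 0.5]
gripper_width: 0.5
time: 5.55
tool_pos: [0.4391, -0.0663, 0.0386]
tool_rot: [0.001, 0.959, -0.284, -0.0]
contact_force: [-2.3, -3.8, 2.4]
gripper_width: 0.505
pos [ 0.4391 -0.0663  0.0386] yaw -0.575 bed [-0.1394 -0.2808] need cm [-0.1  -0.5   0.06] turn -0.00022868541576597778 F [-2.32 -3.8   2.39] j6 0.26 t 5.55
```

```bash

python3 -m crank '[[0,-0.3,0,0],[0,-0.3,0,0],[0,-0.3,0,0],[0,-0.3,0,0],[0,-0.3,0,0]]'
python3 -m crank '[[0,-0.3,0,0],[0,-0.3,0,0],[0,-0.3,0,0],[0,-0.3,0,0],[0,-0.3,0,0]]'
python3 -c "
from h import *
grab('top','t2.png');grab('side','s2.png')
im=cv2.imread('pics/t2.png')[100:300,125:415];cv2.imwrite('pics/t2z.png',cv2.resize(im,(0,0),fx=2.75,fy=2.75,interpolation=cv2.INTER_CUBIC))"
```

```text
time: 5.97
tool_pos: [0.4473, -0.0533, 0.0383]
tool_rot: [0.0, 0.959, -0.284, -0.0]
contact_force: [-2.4, -2.9, 2.7]
gripper_width: 0.499
time: 6.38
tool_pos: [0.4554, -0.0405, 0.0383]
tool_rot: [0.0, 0.959, -0.284, -0.0]
contact_force: [-2.7, -2.8, 2.2]
gripper_width: 0.5
```

View pics/t2z.png

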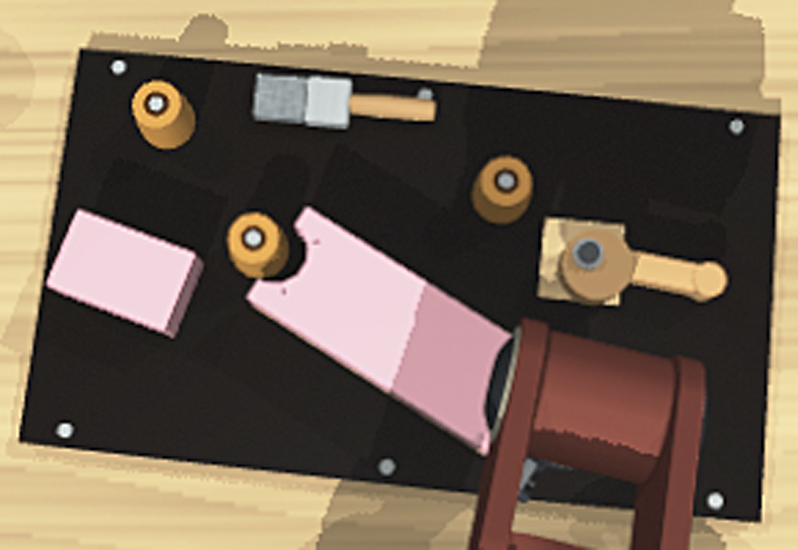

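The horn tips are at zoom px (304,207) and (247,297), so the post is entering the cope roughly on centre. I'll work out the remaining distance.

```bash
python3 - <<'E'
from h import *
f=grab('top')
cw=pix2w(f,z2p([[304,207],[247,297]]),.078)[:,:2];h=cw.mean(0);d=cw[0]-cw[1];print(np.linalg.norm(d),'ang',np.arctan2(d[1],d[0]))
e=np.array([np.sin(.575),np.cos(.575)]);x=np.array([np.cos(.575),-np.sin(.575)])
print('along',(BT-h)@e,'lat',(BT-h)@x)
E
```

```text
0.08851949060517976 ang -0.5547187391563986
along 0.022627292881348814 lat 0.0006620913075693459
```

```bash

python3 -m crank '[[0,-0.3,0,0],[0,-0.3,0,0],[0,-0.3,0,0],[0,-0.3,0,0]]'
python3 -m crank '[[0,-0.15,0,0],[0,-0.15,0,0]]'
python3 -m crank '[[0,-0.15,0,0],[0,-0.15,0,0]]'
python3 -m crank '[[0,-0.1,0,0]]'
python3 -m crank '[[0,-0.1,0,0]]'
```

```text
time: 6.87
tool_pos: [0.4617, -0.0304, 0.038]
tool_rot: [-0.0, 0.959, -0.284, -0.0]
contact_force: [-1.4, -2.7, -0.1]
gripper_width: 0.497
time: 7.03
tool_pos: [0.4633, -0.0279, 0.038]
tool_rot: [-0.0, 0.959, -0.284, -0.0]
contact_force: [-0.1, -2.3, -1.4]
gripper_width: 0.502
time: 7.2
tool_pos: [0.465, -0.0255, 0.0381]
tool_rot: [-0.0, 0.959, -0.284, -0.0]
contact_force: [-0.4, -1.4, -1.6]
gripper_width: 0.504
time: 7.28
tool_pos: [0.4656, -0.0246, 0.0381]
tool_rot: [-0.0, 0.959, -0.284, -0.0]
contact_force: [-0.4, -1.4, -1.4]
gripper_width: 0.501
time: 7.37
tool_pos: [0.4661, -0.0239, 0.0382]
tool_rot: [-0.0, 0.959, -0.284, -0.0]
contact_force: [-1.5, -2.2, -1.3]
gripper_width: 0.498
```

```bash

python3 -m crank '[[0,-0.1,0,0],[0,-0.1,0,0]]'
python3 -m crank '[[0,-0.1,0,0]]'
python3 -m crank '[[0,-0.1,0,0]]'
python3 -c "
from h import *
f=grab('top','t3.png');grab('side','s3.png')
im=cv2.imread('pics/t3.png')[100:300,125:415];cv2.imwrite('pics/t3z.png',cv2.resize(im,(0,0),fx=2.75,fy=2.75,interpolation=cv2.INTER_CUBIC))"
```

```text
time: 7.53
tool_pos: [0.4673, -0.0223, 0.0383]
tool_rot: [0.0, 0.959, -0.284, -0.0]
contact_force: [-1.9, -1.8, -1.7]
gripper_width: 0.498
time: 7.62
tool_pos: [0.4679, -0.0215, 0.0383]
tool_rot: [0.0, 0.959, -0.284, -0.0]
contact_force: [0.1, -1.7, -1.4]
gripper_width: 0.503
time: 7.7
tool_pos: [0.4684, -0.0208, 0.0383]
tool_rot: [0.0, 0.959, -0.284, -0.0]
contact_force: [-3.5, -5.3, 1.0]
gripper_width: 0.499
```

View pics/t3z.png

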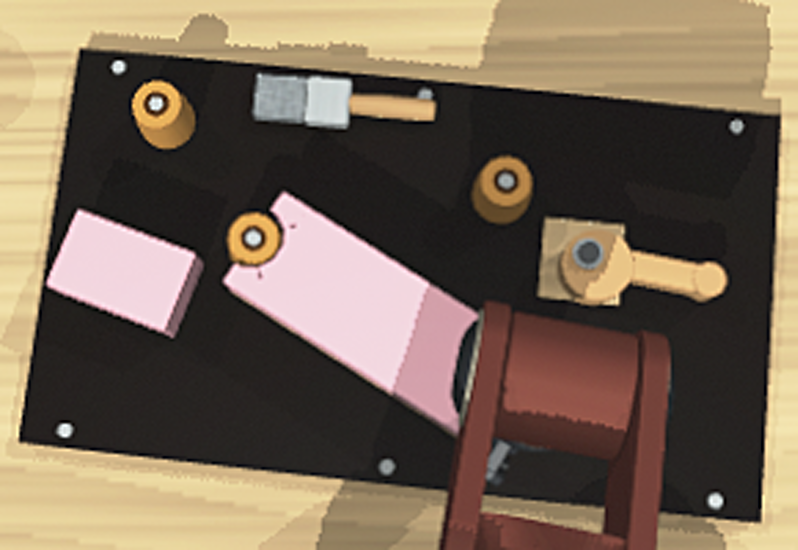

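The horn tips at zoom px (284,192) and (225,282) have their midpoint at (254.5,237), on the post axis, and the force is rising. One more small nudge will confirm it's seated.

```bash

python3 -m crank '[[0,-0.1,0,0],[0,0,0,0]]'
python3 -m crank '[[0,-0.1,0,0],[0,0,0,0]]'
```

```text
time: 7.97
tool_pos: [0.4684, -0.0208, 0.0383]
tool_rot: [0.001, 0.959, -0.284, -0.0]
contact_force: [-4.1, -6.5, 0.8]
gripper_width: 0.502
time: 8.13
tool_pos: [0.4685, -0.0208, 0.0383]
tool_rot: [0.003, 0.959, -0.283, -0.001]
contact_force: [-6.8, -11.1, 2.3]
gripper_width: 0.503
```

Home and held at about 13 N. Next I back off, close the fingers and go round to the robot-side flank for the swing.

```bash

python3 -m crank '[[0,1,0,0],[0,1,0,0],[0,1,0,0],[0,0,-3,0],[0,0,-3,0],[0,0,-3,0],[0,0,-1,0],[0,0,0,0]]' 0
cat >> h.py <<'E'
def corept(lx,ly,ang,heel=None):
    h=BT if heel is None else heel
    c,s=np.cos(ang),np.sin(ang);return np.array([[c,-s],[s,c]])@np.array([lx,ly])+h
E
python3 -c "
from h import *
f=grab('top','t4.png')
im=cv2.imread('pics/t4.png')[100:300,125:415];cv2.imwrite('pics/t4z.png',cv2.resize(im,(0,0),fx=2.75,fy=2.75,interpolation=cv2.INTER_CUBIC))
need([*corept(-.0795,-.19,-.575),.042],-.575)"
```

```text
time: 8.8
tool_pos: [0.4555, -0.0451, 0.1422]
tool_rot: [-0.0, 0.959, -0.284, 0.004]
contact_force: [0.7, 0.0, -0.5]
gripper_width: -0.003
pos [ 0.454  -0.0447  0.1396] yaw -0.5759 bed [-0.127  -0.2577] need cm [-8.17 -9.7   9.75] turn -0.008981579845192706 F [-0.18 -0.38 -0.65] j6 0.31 t 8.85
```

View pics/t4z.png

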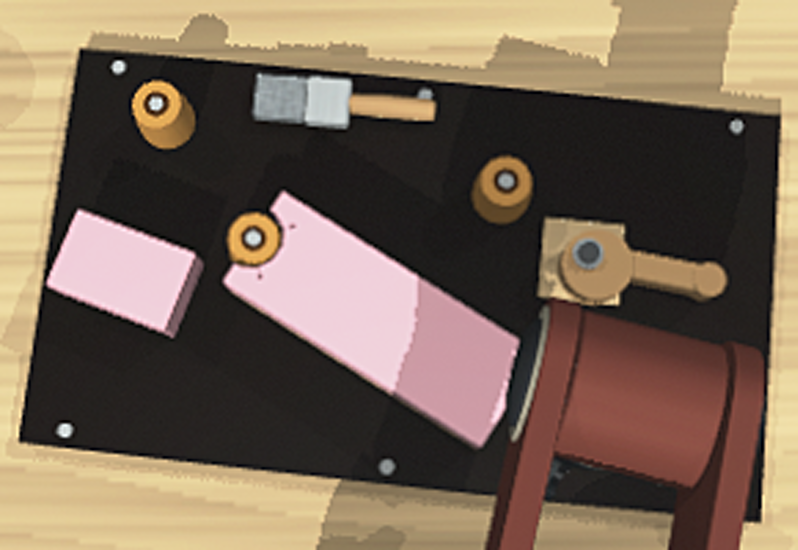

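The core hasn't moved: the tips are still at zoom px (284,192) and (225,282), and the toe corner is at (519,340).

```bash

python3 -m crank '[[-2.7,0,0,0],[-2.7,0,0,0],[-2.8,0,0,0],[0,-3.2,0,0],[0,-3.2,0,0],[0,-3.3,0,0],[0,0,3,0],[0,0,3,0],[0,0,3,0],[0,0,0.7,0]]'
python3 -m crank '[[0.4,0,0,0],[0.4,0,0,0],[0,0,0,0]]'
python3 -c "
from h import *
need([*corept(-.0595,-.19,-.575),.042],-.575)"
```

```text
time: 9.68
tool_pos: [0.4311, 0.0819, 0.0339]
tool_rot: [0.002, 0.959, -0.284, -0.006]
contact_force: [-1.2, -0.3, -1.0]
gripper_width: 0.002
time: 9.93
tool_pos: [0.4458, 0.0769, 0.043]
tool_rot: [-0.0, 0.959, -0.284, 0.002]
contact_force: [-0.2, 0.2, 0.0]
gripper_width: 0.001
pos [0.4458 0.0769 0.043 ] yaw -0.5763 bed [-0.1486 -0.1377] need cm [1.17 0.03 0.1 ] turn -0.01227436156699175 F [-0.22  0.21  0.03] j6 0.58 t 9.9333
```

```bash

python3 -m crank '[[0.3,0,0,0],[0.3,0,0,0],[0.3,0,0,0]]'
python3 -m crank '[[0.2,0,0,0],[0.2,0,0,0]]'
python3 -m crank '[[0.2,0,0,0]]'
```

```text
time: 10.18
tool_pos: [0.4527, 0.0723, 0.0427]
tool_rot: [-0.0, 0.959, -0.284, 0.001]
contact_force: [-0.7, 0.7, 0.3]
gripper_width: -0.0
time: 10.35
tool_pos: [0.4553, 0.0702, 0.0418]
tool_rot: [-0.0, 0.959, -0.284, 0.0]
contact_force: [0.4, -0.4, -0.4]
gripper_width: -0.003
time: 10.43
tool_pos: [0.4566, 0.0692, 0.0415]
tool_rot: [-0.0, 0.959, -0.284, -0.0]
contact_force: [-2.5, 1.8, 1.3]
gripper_width: 0.0
```

Contact. Now I swing along an arc about the post.

```bash

python3 -m crank '[[0.3,0.07,0,-0.15],[0.3,0.07,0,-0.15],[0.3,0.07,0,-0.15],[0.3,0.07,0,-0.15],[0.3,0.07,0,-0.15]]'
python3 -m crank '[[0.3,0.07,0,-0.15],[0.3,0.07,0,-0.15],[0.3,0.07,0,-0.15],[0.3,0.07,0,-0.15],[0.3,0.07,0,-0.15]]'
python3 -c "
from h import *
need([*corept(-.0595,-.19,-.43),.042],-.43)
f=grab('top','t5.png')
im=cv2.imread('pics/t5.png')[100:300,125:415];cv2.imwrite('pics/t5z.png',cv2.resize(im,(0,0),fx=2.75,fy=2.75,interpolation=cv2.INTER_CUBIC))"
```

```text
time: 10.85
tool_pos: [0.4672, 0.0582, 0.0409]
tool_rot: [0.0, 0.969, -0.245, -0.001]
contact_force: [-2.8, -0.6, -0.9]
gripper_width: -0.0
time: 11.27
tool_pos: [0.4795, 0.0485, 0.0413]
tool_rot: [0.0, 0.978, -0.207, -0.0]
contact_force: [-2.4, -0.6, -0.5]
gripper_width: 0.003
pos [0.4795 0.0485 0.0413] yaw -0.4169 bed [-0.1119 -0.1623] need cm [-0.42  0.07 -0.07] turn 0.1254289755923986 F [-2.42 -0.59 -0.5 ] j6 0.36 t 11.2667
```

View pics/t5z.png

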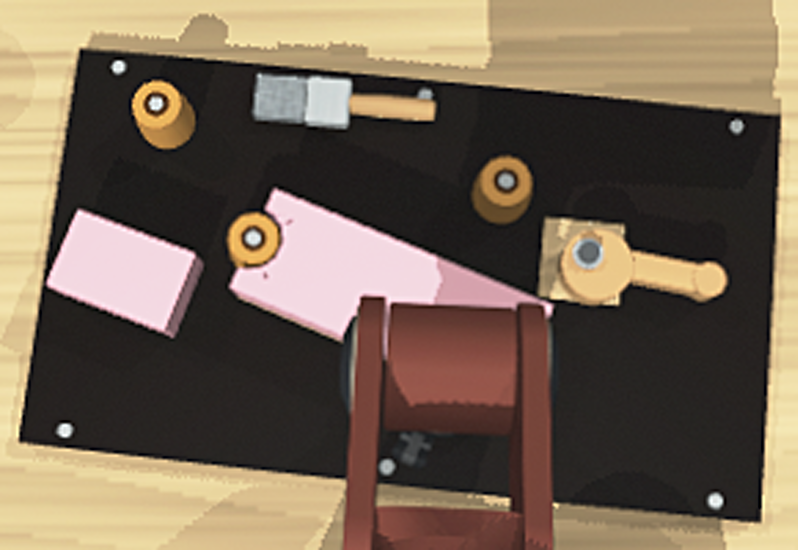

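Still seated: the tips' midpoint is at zoom px (251.5,238.5), against the post at (254,238).

```bash

python3 -m crank '[[0.3,0.07,0,-0.15],[0.3,0.07,0,-0.15],[0.3,0.07,0,-0.15],[0.3,0.07,0,-0.15],[0.3,0.07,0,-0.15]]'
python3 -m crank '[[0.3,0.07,0,-0.15],[0.3,0.07,0,-0.15],[0.3,0.07,0,-0.15],[0.3,0.07,0,-0.15],[0.3,0.07,0,-0.15]]'
python3 -c "
from h import *
need([*corept(-.0595,-.19,-.1107),.042],-.1107)
f=grab('top','t6.png')
im=cv2.imread('pics/t6.png')[100:300,125:415];cv2.imwrite('pics/t6z.png',cv2.resize(im,(0,0),fx=2.75,fy=2.75,interpolation=cv2.INTER_CUBIC))"
```

```text
time: 11.73
tool_pos: [0.4921, 0.0396, 0.0413]
tool_rot: [0.0, 0.986, -0.168, 0.0]
contact_force: [-2.3, -0.3, 0.7]
gripper_width: -0.002
time: 12.15
tool_pos: [0.5054, 0.0317, 0.0413]
tool_rot: [0.0, 0.992, -0.13, -0.0]
contact_force: [-2.9, -1.1, 0.9]
gripper_width: 0.0
pos [0.5054 0.0317 0.0413] yaw -0.2598 bed [-0.0844 -0.1761] need cm [ 2.67  1.01 -0.07] turn -1.4237693655682067 F [-2.88 -1.09  0.87] j6 0.18 t 12.15
```

View pics/t6z.png

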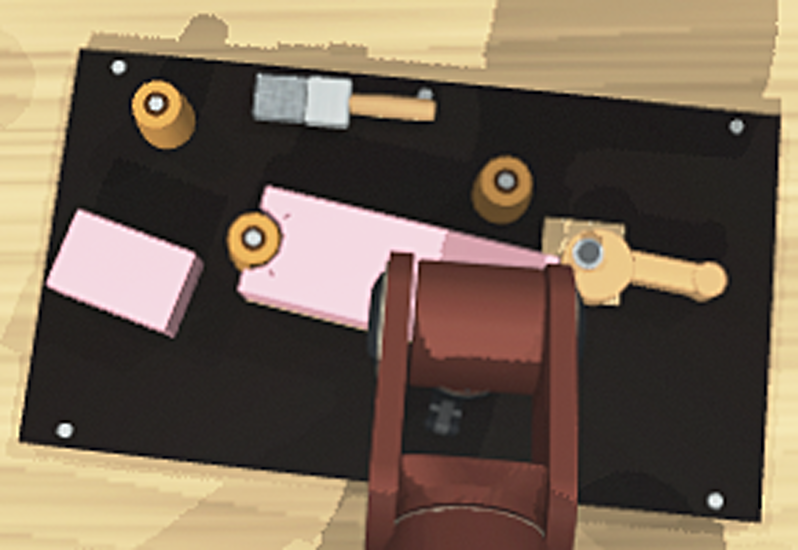

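```bash

python3 -m crank '[[0.3,0.07,0,-0.15],[0.3,0.07,0,-0.15],[0.3,0.07,0,-0.15],[0.3,0.07,0,-0.15],[0.3,0.07,0,-0.15]]'
python3 -m crank '[[0.2,0.05,0,-0.1],[0.2,0.05,0,-0.1]]'
python3 -m crank '[[0.15,0.03,0,-0.07]]'
python3 -m crank '[[0.15,0.03,0,-0.07]]'
python3 -c "
from h import *
need([*corept(-.0595,-.19,-.1107),.042],-.1107)"
```

```text
time: 12.62
tool_pos: [0.5192, 0.0249, 0.0412]
tool_rot: [0.0, 0.996, -0.091, -0.0]
contact_force: [-2.5, -1.7, 0.3]
gripper_width: 0.001
time: 12.78
tool_pos: [0.5229, 0.0232, 0.0413]
tool_rot: [0.0, 0.997, -0.08, -0.0]
contact_force: [-2.2, -1.9, -0.1]
gripper_width: -0.002
time: 12.87
tool_pos: [0.5243, 0.0227, 0.0413]
tool_rot: [0.0, 0.997, -0.077, 0.0]
contact_force: [-2.7, -1.4, 0.4]
gripper_width: -0.0
time: 12.95
tool_pos: [0.5257, 0.0223, 0.0413]
tool_rot: [0.0, 0.997, -0.073, -0.0]
contact_force: [-2.5, -1.1, 0.1]
gripper_width: 0.004
pos [0.5257 0.0223 0.0413] yaw -0.1465 bed [-0.0632 -0.1832] need cm [ 0.39  0.66 -0.07] turn -0.3415871048870758 F [-2.53 -1.07  0.08] j6 0.05 t 12.95
```

```bash

python3 -m crank '[[0.15,0.03,0,-0.07],[0.15,0.03,0,-0.07]]'
python3 -m crank '[[0.1,0.02,0,-0.05]]'
python3 -m crank '[[0.1,0.02,0,-0.05]]'
python3 -c "
from h import *
need([*corept(-.0595,-.19,-.1107),.042],-.1107)"
```

```text
time: 13.12
tool_pos: [0.5285, 0.0213, 0.0413]
tool_rot: [0.0, 0.998, -0.066, 0.0]
contact_force: [-2.9, -1.3, -0.1]
gripper_width: 0.001
time: 13.2
tool_pos: [0.5295, 0.021, 0.0413]
tool_rot: [-0.0, 0.998, -0.063, 0.0]
contact_force: [-2.7, -1.0, 0.0]
gripper_width: -0.001
time: 13.28
tool_pos: [0.5304, 0.0206, 0.0413]
tool_rot: [0.0, 0.998, -0.061, -0.0]
contact_force: [-3.4, -1.6, 1.7]
gripper_width: -0.001
pos [0.5304 0.0206 0.0413] yaw -0.1215 bed [-0.0583 -0.1844] need cm [-0.11  0.56 -0.07] turn -0.10292800578379016 F [-3.38 -1.6   1.66] j6 0.02 t 13.2833
```

```bash

python3 -m crank '[[0.1,0,0,-0.04]]'
python3 -m crank '[[0.1,0,0,-0.04]]'
python3 -m crank '[[0,0,0,0]]'
python3 -c "
from h import *
need([*corept(-.0595,-.19,-.1107),.042],-.1107)
f=grab('top','t7.png');grab('side','s7.png')
im=cv2.imread('pics/t7.png')[100:300,125:415];cv2.imwrite('pics/t7z.png',cv2.resize(im,(0,0),fx=2.75,fy=2.75,interpolation=cv2.INTER_CUBIC))
im=cv2.imread('pics/s7.png')[100:320,130:350];cv2.imwrite('pics/s7z.png',cv2.resize(im,(0,0),fx=2.7,fy=2.7,interpolation=cv2.INTER_CUBIC))"
```

```text
time: 13.37
tool_pos: [0.5305, 0.0205, 0.0413]
tool_rot: [0.0, 0.998, -0.059, -0.001]
contact_force: [-9.5, -1.8, 5.4]
gripper_width: -0.0
time: 13.45
tool_pos: [0.5304, 0.0205, 0.0412]
tool_rot: [0.0, 0.998, -0.056, -0.003]
contact_force: [-14.6, -0.8, 9.7]
gripper_width: -0.002
time: 13.53
tool_pos: [0.5304, 0.0204, 0.0413]
tool_rot: [0.0, 0.998, -0.056, -0.003]
contact_force: [-11.1, -1.2, 6.9]
gripper_width: 0.001
pos [0.5304 0.0204 0.0413] yaw -0.113 bed [-0.0582 -0.1845] need cm [-0.13  0.55 -0.07] turn -0.022376538002800445 F [-11.14  -1.25   6.87] j6 0.01 t 13.5333
```

View pics/t7z.png

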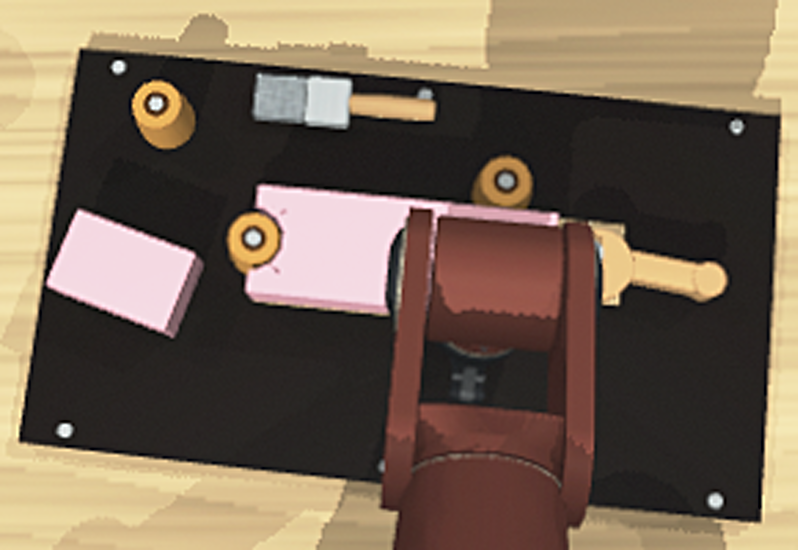

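View pics/s7z.png

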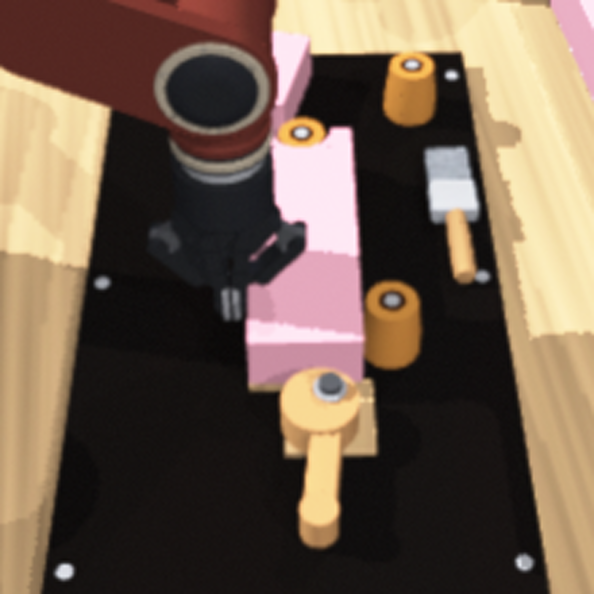

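The core is against the stop: force rose to about 11–15 N, its tips are at zoom px (258,185) and (246,295), and the heel is still seated. In the side view the lever is free, knob at zoom px (320,525). Next I back off, lift and go to the lever's far side.

```bash

python3 -m crank '[[-0.5,0,0,0],[-1,0,0,0],[-1,0,0,0],[0,0,-3,0],[0,0,-3,0],[0,0,-3,0],[0,0,-3,0],[0,0,0,0]]'
cat >> h.py <<'E'
PIV=np.array([.019,-.281])
def lev(phi,d,off):
    l=np.array([-np.sin(phi),-np.cos(phi)]);n=np.array([np.cos(phi),-np.sin(phi)])
    return b2w(PIV+l*d+n*off)
E
python3 -c "
from h import *
need([*lev(.125,.077,.05),.034],BA-.125)"
```

```text
time: 14.3
tool_pos: [0.5112, 0.0232, 0.1691]
tool_rot: [0.0, 0.998, -0.057, 0.007]
contact_force: [1.1, -0.3, 0.9]
gripper_width: 0.005
pos [0.5112 0.0232 0.1691] yaw -0.1133 bed [-0.0777 -0.1839] need cm [13.53 17.94 13.68] turn 1.1690004662843474 F [ 1.06 -0.27  0.95] j6 0.01 t 14.3
```

```bash

python3 -m crank '[[2.25,2.99,0,0],[2.25,2.99,0,0],[2.25,2.99,0,0],[2.25,2.99,0,0],[2.25,2.99,0,0],[2.25,2.99,0,0],[0,0,0,0.6],[0,0,0,0.57],[0,0,3,0],[0,0,0,0]]'
python3 -c "
from h import *
need([*lev(.125,.077,.05),.034],BA-.125)
f=grab('top','t8.png');grab('side','s8.png')
im=cv2.imread('pics/s8.png')[100:320,130:350];cv2.imwrite('pics/s8z.png',cv2.resize(im,(0,0),fx=2.7,fy=2.7,interpolation=cv2.INTER_CUBIC))"
```

```text
time: 15.13
tool_pos: [0.6182, -0.1693, 0.126]
tool_rot: [-0.001, 0.993, -0.118, -0.004]
contact_force: [-1.6, 1.0, -2.0]
gripper_width: 0.001
pos [ 0.6182 -0.1693  0.126 ] yaw -0.2365 bed [ 0.05   -0.3634] need cm [ 0.97 -0.07  9.2 ] turn -0.007507891682293359 F [-1.61  1.03 -2.02] j6 -0.15 t 15.1333
```

View pics/s8z.png

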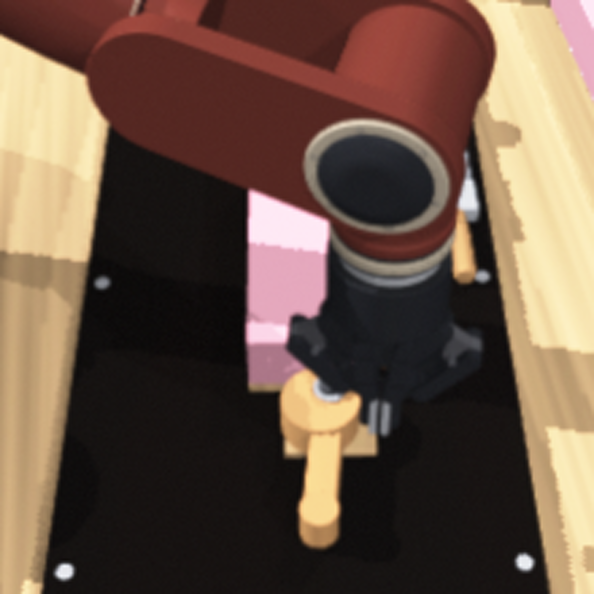

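View pics/t8.png

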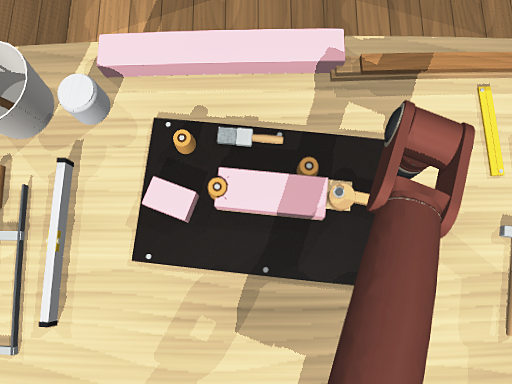

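The core lies in line, against the stop at top-view px (308,166), with the toe at (327,205) and the cam right beside it. Lowering next to the lever.

```bash

python3 -m crank '[[0.97,0,0,0],[0,0,3,0],[0,0,3,0],[0,0,2.7,0],[0,0,0.4,0],[0,0,0,0],[0,0,0,0]]'
python3 -m crank '[[-0.5,0,0,0],[-0.5,0,0,0],[-0.5,0,0,0]]'
python3 -m crank '[[-0.3,0,0,0],[-0.3,0,0,0]]'
python3 -m crank '[[-0.2,0,0,0],[-0.2,0,0,0]]'
python3 -c "
from h import *
need([*lev(.125,.077,.0252),.034],BA-.125)"
```

```text
time: 15.82
tool_pos: [0.6322, -0.1729, 0.0423]
tool_rot: [0.0, 0.993, -0.118, 0.001]
contact_force: [0.5, 0.0, 0.5]
gripper_width: 0.0
time: 16.07
tool_pos: [0.6169, -0.1694, 0.0425]
tool_rot: [0.0, 0.993, -0.118, 0.002]
contact_force: [-0.3, -0.6, -0.4]
gripper_width: 0.001
time: 16.23
tool_pos: [0.61, -0.1676, 0.041]
tool_rot: [0.0, 0.993, -0.118, 0.0]
contact_force: [0.0, -0.1, -0.1]
gripper_width: 0.0
time: 16.4
tool_pos: [0.6061, -0.1667, 0.0405]
tool_rot: [0.0, 0.993, -0.118, 0.0]
contact_force: [0.2, 0.2, -0.2]
gripper_width: 0.003
pos [ 0.6061 -0.1667  0.0405] yaw -0.2362 bed [ 0.0377 -0.3621] need cm [-0.34 -0.11  0.65] turn -0.005009308203519017 F [ 0.24  0.18 -0.25] j6 -0.15 t 16.4
```

```bash

python3 -m crank '[[0,0,0.4,0],[-0.2,0,0,0],[0,0,0,0]]'
python3 -m crank '[[-0.2,0,0,0]]'
python3 -m crank '[[-0.2,0,0,0]]'
python3 -c "
from h import *
need([*lev(.125,.077,.0252),.034],BA-.125)"
```

```text
time: 16.65
tool_pos: [0.6043, -0.1663, 0.0359]
tool_rot: [0.0, 0.993, -0.118, -0.0]
contact_force: [0.5, -0.5, 0.5]
gripper_width: 0.0
time: 16.73
tool_pos: [0.6029, -0.166, 0.0363]
tool_rot: [0.0, 0.993, -0.118, 0.0]
contact_force: [1.9, -1.3, -0.8]
gripper_width: 0.003
time: 16.82
tool_pos: [0.6009, -0.1656, 0.0364]
tool_rot: [0.0, 0.993, -0.118, 0.001]
contact_force: [1.7, -1.0, -1.4]
gripper_width: -0.001
pos [ 0.6009 -0.1656  0.0364] yaw -0.2362 bed [ 0.0324 -0.3616] need cm [ 0.19 -0.13  0.24] turn -0.004310737798212384 F [ 1.71 -1.03 -1.36] j6 -0.15 t 16.8167
```

```bash

python3 -m crank '[[-0.32,0.1,0,0.4],[-0.32,0.1,0,0.4],[-0.32,0.1,0,0.4],[-0.32,0.1,0,0.4],[-0.32,0.1,0,0.4]]'
python3 -m crank '[[-0.32,0.1,0,0.4],[-0.32,0.1,0,0.4],[-0.32,0.1,0,0.4],[-0.32,0.1,0,0.4],[-0.32,0.1,0,0.4]]'
python3 -c "
from h import *
s=manip.state();phi=BA-np.arctan2(rot(s['tool_rot'])[1,0],rot(s['tool_rot'])[0,0]);print(phi)
need([*lev(phi,.077,.0252),.034],BA-phi)
print(s['contact_force'][:2]@rot(s['tool_rot'])[:2,:2])
f=grab('top','t9.png');grab('side','s9.png')
im=cv2.imread('pics/s9.png')[100:320,130:350];cv2.imwrite('pics/s9z.png',cv2.resize(im,(0,0),fx=2.7,fy=2.7,interpolation=cv2.INTER_CUBIC))"
```

```text
time: 17.23
tool_pos: [0.5841, -0.1649, 0.0365]
tool_rot: [-0.0, 0.975, -0.222, 0.001]
contact_force: [2.1, 0.3, 0.2]
gripper_width: 0.001
time: 17.65
tool_pos: [0.5678, -0.1612, 0.0366]
tool_rot: [-0.0, 0.946, -0.323, 0.001]
contact_force: [1.9, -0.0, -0.9]
gripper_width: 0.004
0.5466027209128184
pos [ 0.5678 -0.1612  0.0366] yaw -0.6573 bed [-0.001  -0.3609] need cm [ 0.07 -0.17  0.26] turn -0.0 F [ 1.88 -0.01 -0.89] j6 0.25 t 17.65
[ 1.49826471 -1.14045559]
```

View pics/s9z.png

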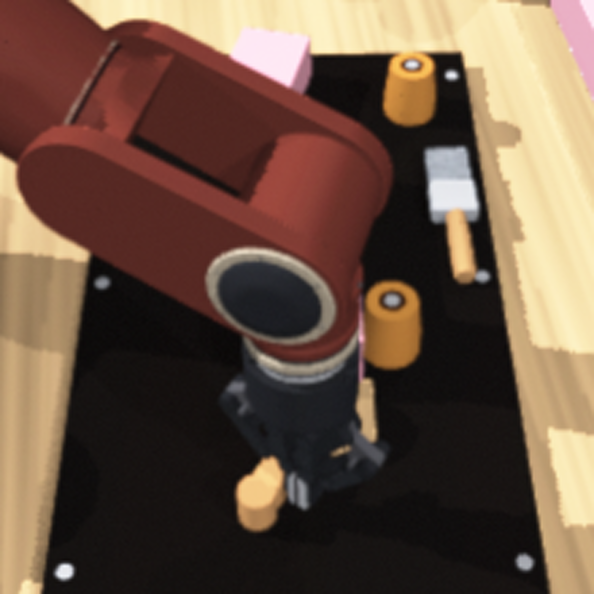

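Tracking well: the lever has swung to the robot's side (knob at zoom px (258,500)) and turned about 0.42 rad. Now finer steps.

```bash

python3 -m crank '[[-0.32,0.1,0,0.4],[-0.32,0.1,0,0.4],[-0.32,0.1,0,0.4],[-0.32,0.1,0,0.4]]'
python3 -m crank '[[-0.16,0.05,0,0.2],[-0.16,0.05,0,0.2]]'
python3 -m crank '[[-0.16,0.05,0,0.2],[-0.16,0.05,0,0.2]]'
python3 -m crank '[[-0.16,0.05,0,0.2]]'
python3 -m crank '[[-0.16,0.05,0,0.2]]'
python3 -c "
from h import *
s=manip.state();phi=BA-np.arctan2(rot(s['tool_rot'])[1,0],rot(s['tool_rot'])[0,0]);print(phi)
need([*lev(phi,.077,.0252),.034],BA-phi)
print(s['contact_force'][:2]@rot(s['tool_rot'])[:2,:2])"
```

```text
time: 18.08
tool_pos: [0.5556, -0.156, 0.0366]
tool_rot: [-0.0, 0.916, -0.4, 0.001]
contact_force: [2.2, -0.9, -0.2]
gripper_width: -0.001
time: 18.25
tool_pos: [0.5526, -0.1543, 0.0366]
tool_rot: [0.0, 0.908, -0.419, 0.0]
contact_force: [2.6, 0.1, 1.6]
gripper_width: 0.003
time: 18.42
tool_pos: [0.5497, -0.1525, 0.0365]
tool_rot: [0.0, 0.899, -0.438, 0.0]
contact_force: [1.6, -0.7, 0.6]
gripper_width: 0.001
time: 18.5
tool_pos: [0.5483, -0.1515, 0.0365]
tool_rot: [0.0, 0.894, -0.448, 0.0]
contact_force: [1.7, -1.2, 0.1]
gripper_width: -0.002
time: 18.58
tool_pos: [0.5469, -0.1505, 0.0365]
tool_rot: [0.0, 0.889, -0.457, 0.0]
contact_force: [1.2, -0.8, 0.5]
gripper_width: 0.005
0.8393147296640798
pos [ 0.5469 -0.1505  0.0365] yaw -0.95 bed [-0.023  -0.3526] need cm [-0.   -0.21  0.25] turn -0.0 F [ 1.18 -0.8   0.52] j6 0.55 t 18.5833
[ 1.33781321 -0.49090429]
```

```bash

python3 -m crank '[[-0.16,0.05,0,0.2],[-0.16,0.05,0,0.2]]'
python3 -m crank '[[-0.16,0.05,0,0.2]]'
python3 -m crank '[[-0.16,0.05,0,0.2]]'
python3 -m crank '[[-0.16,0.05,0,0.2]]'
```

```text
time: 18.75
tool_pos: [0.5441, -0.1484, 0.0365]
tool_rot: [0.0, 0.879, -0.476, 0.0]
contact_force: [0.5, -1.5, 1.1]
gripper_width: -0.002
time: 18.83
tool_pos: [0.5427, -0.1473, 0.0364]
tool_rot: [0.0, 0.874, -0.485, 0.0]
contact_force: [0.8, -1.8, 0.9]
gripper_width: -0.002
time: 18.92
tool_pos: [0.5414, -0.1462, 0.0364]
tool_rot: [0.0, 0.869, -0.494, -0.0]
contact_force: [0.4, -1.8, 1.3]
gripper_width: -0.004
time: 19.0
tool_pos: [0.5402, -0.1451, 0.0363]
tool_rot: [0.0, 0.864, -0.503, -0.0]
contact_force: [0.2, -0.9, 0.2]
gripper_width: 0.0
```

```bash

python3 -m crank '[[-0.16,0.05,0,0.2]]'
python3 -m crank '[[-0.16,0.05,0,0.2]]'
python3 -m crank '[[-0.16,0.05,0,0.2]]'
python3 -c "
from h import *
s=manip.state();phi=BA-np.arctan2(rot(s['tool_rot'])[1,0],rot(s['tool_rot'])[0,0]);print(phi)
need([*lev(phi,.077,.0252),.034],BA-phi)
print(s['contact_force'][:2]@rot(s['tool_rot'])[:2,:2])"
```

```text
time: 19.08
tool_pos: [0.5389, -0.1439, 0.0363]
tool_rot: [0.0, 0.859, -0.512, -0.0]
contact_force: [0.5, -1.6, 1.9]
gripper_width: -0.001
time: 19.17
tool_pos: [0.5378, -0.1429, 0.0363]
tool_rot: [0.0, 0.853, -0.521, 0.0]
contact_force: [0.2, -4.7, 0.4]
gripper_width: -0.001
time: 19.25
tool_pos: [0.537, -0.1424, 0.0364]
tool_rot: [0.001, 0.848, -0.53, 0.001]
contact_force: [3.1, -6.5, -1.6]
gripper_width: -0.0
1.006794774140179
pos [ 0.537  -0.1424  0.0364] yaw -1.1175 bed [-0.0337 -0.3457] need cm [-0.13 -0.21  0.24] turn -0.0 F [ 3.06 -6.49 -1.55] j6 0.73 t 19.25
[7.16980693 0.09185689]
```

It's binding: 7.2 N normal to the lever after about 0.88 rad. A small further push.

```bash

python3 -m crank '[[-0.07,0.02,0,0.07],[0,0,0,0]]'
python3 -c "
from h import *
s=manip.state();print(s['contact_force'][:2]@rot(s['tool_rot'])[:2,:2])"
```

```text
time: 19.42
tool_pos: [0.5368, -0.1424, 0.0364]
tool_rot: [0.001, 0.846, -0.533, 0.002]
contact_force: [3.1, -6.8, -1.9]
gripper_width: -0.001
[7.48451108 0.10698473]
```

```bash

python3 -m crank '[[-0.08,0.02,0,0.07],[0,0,0,0]]'
python3 -m crank '[[-0.07,0.02,0,0.05],[0,0,0,0]]'
python3 -c "
from h import *
s=manip.state();print(s['contact_force'][:2]@rot(s['tool_rot'])[:2,:2])"
```

```text
time: 19.58
tool_pos: [0.5365, -0.1421, 0.0365]
tool_rot: [0.001, 0.844, -0.536, 0.002]
contact_force: [3.6, -8.5, -2.5]
gripper_width: 0.003
time: 19.75
tool_pos: [0.5363, -0.142, 0.0366]
tool_rot: [0.001, 0.843, -0.538, 0.003]
contact_force: [4.2, -8.5, -4.5]
gripper_width: 0.002
[ 9.42293962 -0.23044918]
```

```bash

python3 -m crank '[[-0.08,0.02,0,0.05],[0,0,0,0]]'
python3 -c "
from h import *
s=manip.state();print(s['contact_force'][:2]@rot(s['tool_rot'])[:2,:2])"
```

```text
time: 19.92
tool_pos: [0.5359, -0.1417, 0.0366]
tool_rot: [0.001, 0.841, -0.54, 0.003]
contact_force: [5.6, -9.3, -4.6]
gripper_width: 0.001
[10.77408192 -1.24935695]
```

About 10.8 N at roughly 79 mm, so around 10 N at the grip point: well clamped. Releasing and backing away.

```bash

python3 -m crank '[[0.3,0,0,0],[0.6,0,0,0],[0.8,0,0,0],[0.8,0,0,0],[0,0,0,0],[0,0,-3,0],[0,0,-3,0],[0,0,-3,0],[0,0,-3,0],[0,0,-2,0]]'
python3 -m crank '[[2,3,0,0],[2,3,0,0],[2,3,0,0],[2,3,0,0],[0,0,0,0],[0,0,0,0]]'
python3 -c "
from h import *
f=grab('top','t10.png');grab('side','s10.png')
im=cv2.imread('pics/t10.png')[100:300,125:415];cv2.imwrite('pics/t10z.png',cv2.resize(im,(0,0),fx=2.75,fy=2.75,interpolation=cv2.INTER_CUBIC))
need([.5,0,.2])"
```

```text
time: 20.75
tool_pos: [0.546, -0.1622, 0.1797]
tool_rot: [-0.0, 0.842, -0.54, 0.002]
contact_force: [0.0, 0.3, 0.9]
gripper_width: 0.001
time: 21.25
tool_pos: [0.4685, -0.2857, 0.1761]
tool_rot: [-0.0, 0.841, -0.542, -0.0]
contact_force: [-1.0, 0.8, -0.2]
gripper_width: -0.002
pos [ 0.4695 -0.2842  0.1761] yaw -1.1411 bed [-0.0851 -0.494 ] need cm [-24.57 -14.61  -2.36] turn None F [0.54 0.24 0.46] j6 0.46 t 21.35
```

View pics/t10z.png

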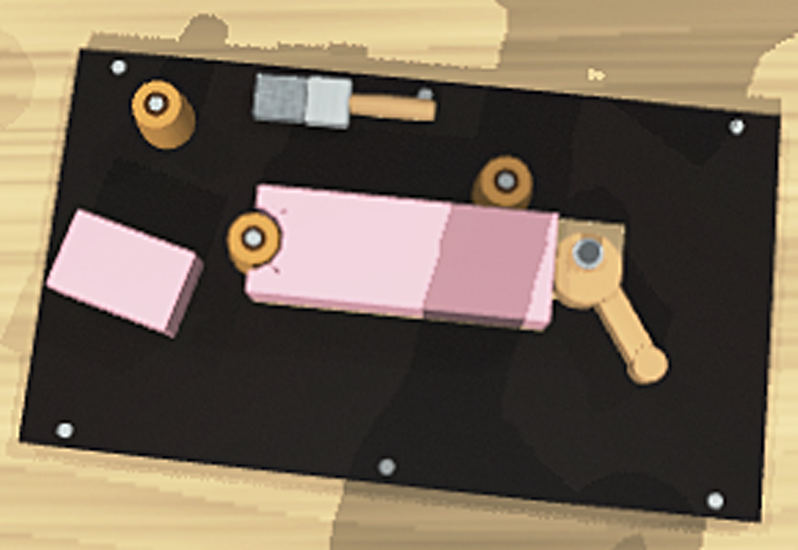

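View pics/s10.png

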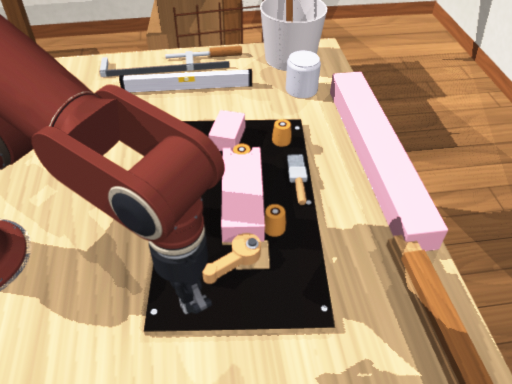

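The heel is on the post, the flank meets the stop and the cam touches the toe, with the lever swung to the robot (knob at zoom px (648,365)). Now a numeric check.

```bash
python3 - <<'E'
from h import *
f=grab('top')
cw=pix2w(f,z2p([[257,185],[246,293],[558,212],[547,321]]),.078)
ac,tc,r=fit([[.045,0],[-.045,0],[.045,-.25],[-.045,-.25]],cw);print(ac-BA,(w2b(tc)*1e3).round(1),r*1e3)
print('flank bed x',w2b(corept(.045,-.205,ac,tc)))
print(manip.state()['time'])
E
```

```text
0.00895160226782446 [-1.6  1.7] [[ 0.64938078  0.28733195]
 [-0.94142757 -0.84645992]
 [ 0.72211522 -1.0800277 ]
 [-0.43006842  1.63915568]]
flank bed x [ 0.04519347 -0.20293261]
21.4
```

```bash
python3 -c "
from plant import manip
print(manip.job_done())"
```

```text
the job is handed in; nothing more can be done
None
```

I set the core and handed the job in at about 21 s of robot time. There is no verdict yet, and none of my checks failed or disagreed.

- **Heel post:** I pushed the core endwise onto the post until I felt it seat at about 13 N, with the core still askew.
- **Side stop:** I swung it about the post until the force rose to 11–15 N against the stop.
- **Cam:** I turned the lever clockwise about 0.9 rad until it bound, to roughly 10 N at the grip point. Then I let go and backed clear.

**Last camera check:** All of these are good to about 2 mm.

| Measure | Result | Needed |
|---|---|---|
| Heel from the post's axis | about 2.3 mm | under 5 mm |
| Flank point, x in the bed frame | about 45 mm | over 43 mm |
| Core angle from the line | about 0.01 rad | none set |

In the last pictures the cam touches the toe, and the spare stop, offcut and brush look unmoved.

**Not measured:** I had no way to read how hard the cam and the heel post press on the core. I judged the clamp only from the lever force.

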